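# Plug in the dryer relay and latch it

### The job

Fit the spare oblong relay into the empty socket of the dryer controller: slide the socket's latch back out of the way, plug the relay upright until its flange is fully home on the socket, then slide the latch fully across so that its tab holds the flange down, and let go. The square relay does not belong there; leave it and the other things on the table as they are.

Things in the scene. Friction and masses are not known exactly. Their poses are not given: they have to be found in the camera images.
- relay: Oblong plug-in relay, loose, upright on its foot, about 0.09 kg. Black foot 36 (x) x 26 (y) x 20 mm high with 2 mm lead-in; black flange 60 x 34 mm from 20 to 28 mm height; white housing 40 x 30 mm from 28 to 70 mm height. A half turn about z makes no difference. Origin: centre of the foot's underside; x along the long side, z up.
- relay_flange (a point): Point on the relay's axis at the underside of its flange, 20 mm above the foot's underside; it comes to the socket mouth when the relay is fully home. Axes as the relay.
- controller: Dryer controller, fixed flat on the table: grey box 230 (x) x 290 (y) mm, top 50 mm high. Origin: centre of its underside. On top: black socket block, flush, at x 20, y 0; at x 20, y -95 an identical relay already fitted (part of the unit, 50 mm above the top); terminal strip 15 mm high at y 122 mm; low fins at the far edge.
- socket (a point): Centre of the mouth of the empty socket hole, in the controller's top face (50 mm above the table). Hole 38 (x) x 28 (y) mm, 28 mm deep. Axes as the controller: the relay's x lies along the socket's x.
- latch (a joint): Travel in m of the sliding latch, along the controller's -y. 0: parked, its tab clear of the socket, 50 mm to +y; 0.05: end stop, tab centred over the relay's flange. Light friction, stays where it is left.
- latch_knob (a point): Middle of the latch's upright knob, a dark steel block 16 (x) x 14 (y) mm, from 14 to 52 mm above the controller's top; this point is 41 mm above it. In the socket's axes it lies at x -60, y 50 minus travel (mm). Under the knob is a carriage 22 x 30 mm, its top 15 mm above the controller. Axes as the controller.
- latch_tab (a point): Centre of the inner end of the latch's flat steel tab, on its underside. The tab, 30 mm along y, 4 mm thick, reaches from the carriage towards the socket; its underside is 10 mm above the controller's top, so 2 mm above a seated flange, and its end is 21 mm short of the socket's centre in x. Axes as the controller.
- square_relay: A different relay, loose, upright, to be left alone: square, flange 56 x 56 mm, white housing 48 x 48 mm, 54 mm high. Origin: centre of its underside.
- shoot_a: Half bamboo shoot, comb-cut, 130 x 50 x 35 mm, loose, to be left alone. Origin: centre of its underside.
- shoot_b: Half bamboo shoot, comb-cut, 110 x 45 x 31 mm, loose, to be left alone. Origin: centre of its underside.
- screwdriver: Screwdriver lying on the table, to be left alone. Origin at its underside, x along it.
- bowl: Steel bowl, 110 mm across, 55 mm high, to be left alone. Origin: centre of its underside.
- jar: White jar, 60 mm across, 75 mm high, to be left alone. Origin: centre of its underside.
- carton: Cardboard carton 90 x 70 x 50 mm, to be left alone. Origin: centre of its underside.
Things that resemble listed ones, but are neither listed nor needed, are in the scene too. What is shaped like the relay but red is not meant.

How it is judged (in metres and radians):
At the end, for the whole second after the job is handed in: The oblong relay is plugged upright into the empty socket, flange within 2.5 mm of the socket face and 4 mm of centre, and at rest; the latch is slid across over its flange to within 7 mm of its end stop (z of relay_flange in the frame of socket between -0.003 and 0.0025 m and horizontal distance between relay_flange and socket below 0.004 m and angle between the z axis of relay and the z axis of controller, either way round below 0.06 rad and angle between the x axis of relay and the x axis of controller, either way round below 0.12 rad and value of joint latch above 0.043 m and linear speed of relay below 0.02 m/s); the robot touches nothing.
It fails at once if the square relay or another bystander is shifted by more than 20 mm (distance of any of square_relay, shoot_a, shoot_b, screwdriver, bowl, jar, carton from where it was at the start of the episode above 0.02 m).
It also fails if it takes over 64 s, if anything falls off the work surface, if the arm or the gripper's body presses on something with over 40 N, if the wrist force passes 120 N, or if a joint passes its speed limit or range.

### The arm

A 7-joint arm with a two-finger parallel gripper is mounted at the origin on the work surface. World frame = base frame: x ahead of the robot, y to its left, z up, the work surface at z = 0. Lengths are in m, angles in degrees, forces in N, time in s.
With the tool pointing down it reaches from about 0.4 to 0.875 m from the base axis. Payload 19.3 kg.
Tool frame: the origin (TCP) lies at the very end of the fingers, on their centre line; the grasp point (between the pads) lies 19 mm behind it; y points along the fingers, x is the direction in which the jaws open and shut, and the axes are right-handed (so a half turn about y gives the same grasp; the last joint's range is limited). The gripper opens to 85 mm and grips with 20 to 120 N. Pads are 22 mm wide; open, the fingers measure 114 mm over their backs; the gripper's body (76 mm by 85 mm) begins 54 mm behind the grasp point. The pads swing forward as they close: fully open they stand 13 mm farther back than shut.
Start: joints at [-4.022, 29.874, -2.08, 91.645, 1.215, 58.505, -6.463], TCP at [0.625, -0, 0.231] pointing down, gripper open.
Joint ranges: [-166.77, 166.77], [-17.47, 122.26], [-85.68, 81.53], [9.62, 139.38], [-72.42, 252.41], [9.2, 110.78], [-144.41, 144.41]. Speed limits (degrees/s): [108.29, 108.29, 136.94, 136.94, 172.46, 172.46, 172.46].

### API

Orientations are given as a 3x3 rotation matrix whose columns are the frame's x, y, z axes.
In Python, from rig import robot, viewer, spot_in, masks_of gives the robot as it stands.
- The arm moves only by the tool arm_command, never from a script. Its arguments are lists of equal length, an entry for each row: "slide": the shift along the tool's x, y, z in mm, a list of three; "angular": the turn, a rotation vector about the tool's x, y, z in degrees, a list of three; "hand": the opening, from 0 (shut) to 1 (fully open). In form: {"slide": [[tx, ty, tz], ...], "angular": [[ax, ay, az], ...], "hand": [hand, ...]}. A call has 1 to 10 rows; each row is the pose to reach, as a shift and turn from the pose measured when the call began, along the tool's axes at that moment; what a row does not reach only later rows make up. A row lasts 1/12 s, in which the tool goes at most 41.7 mm and 7.16 degrees, less where a joint would pass 70% of its speed; a pose out of reach is approached as far as the arm can. A call with a gripper value outside its range is refused whole. The fingers move at their own pace and stop on an object; "squeeze" is the grip in N (left out, the last holds). Time passes only in rows, so rows that repeat a pose let the fingers close. It gives the time, the measured TCP pose, the force and the opening at its end, in the units of the state.
- robot.sense(): the state, without advancing time (a new reading comes with each control period).
- viewer.get_image(name): name is "scene" or "side" or "wrist"; returns the picture (384x512x3 uint8, red, green, blue); there is no depth.
- viewer.camera_params(name): a dict with "fovy" (degrees; the focal length in pixels is half the picture's height over the tangent of half this angle, whatever the lens; pixels are square), "cx", "cy" (the principal point, pixels), "R" (3x3) and "t" (3): a world point X has camera coordinates R X + t; the wrist camera has in their place "mount" (4x4, takes a point from camera to tool coordinates, whose origin is the TCP and whose axes are the tool frame's). Camera axes: x right, y down, z forward; pixel columns grow to the right and rows downward; lengths in m; the calibration is good to about 2 mm. A picture is of the moment at which its call begins: read the wrist's pose just before it. camera_params takes no time and is no camera call.
- robot.finish_job(): hands the job in, once; it reports no verdict.
Trained networks look in the newest picture that a camera, given by its name, has taken for a name from the list of things; names that differ only in an ending like _2 or _b are one class to them, and where a whole thing is asked for, a point or a joint stands for the part that bears it (a point fixed in the world has none). Each returns a list of dicts, best first, with "confidence" (0 to 1); they miss things now and then, are a little off and sometimes report something else, mostly with a low value. They report only what shows in the picture. A call takes as long as a camera call. They do not tell look-alikes from the thing itself.
- spot_in(camera, target): "pixel" ([column, row] in pixels, amid what is visible of it).
- masks_of(camera, target): "pixels" (384x512 bool, what is visible of it) and "pixel" ([column, row] in pixels, amid what is visible of it).
The state is a dict: "time_s": time; "joints": joint angles; "qd": joint speeds; "joint_efforts": joint torques, N m; "eef_pos": TCP position; "ee_rot": TCP orientation; "force": force on the tool from outside, world axes, zero at the start; "moment": the same for the moment, N m; "finger_gap": opening from 0.0 (shut) to 1.0 (fully open).
Only numpy, scipy, OpenCV 4.12 (cv2) and the standard library are available. Lean on these libraries where they do the work, as an engineer would, in place of code of your own. Each camera call takes 0.05 s, during which the arm holds its last target.

## Working session

There is one attempt and no reset: what is moved stays moved. The work goes in short steps, Python scripts to look and compute and a tool call to move; the robot and the scene stay as the last step left them, time stands still between calls to the robot, and variables do not carry over. Pictures are saved under pics/ and viewed, and the job is handed in when it is done.

Besides the shell and the picture viewer there is one more tool, called after "Request:" as name(argument=value, ...), one argument or row to a line, values as JSON. arm_command: Moves the arm, as the interface text tells. Its arguments: {"type":"object","properties":{"slide":{"type":"array","items":{"type":"array","items":{"type":"number"}}},"angular":{"type":"array","items":{"type":"array","items":{"type":"number"}}},"hand":{"type":"array","items":{"type":"number"}},"squeeze":{"type":"number"}},"required":["slide","angular","hand"]}

```bash
mkdir -p pics; ls
python3 - <<'E'
from rig import robot, viewer, spot_in, masks_of
import cv2
s=robot.sense(); print(s)
for n in ["scene","side","wrist"]:
    im=viewer.get_image(n); cv2.imwrite(f"pics/{n}0.png",cv2.cvtColor(im,cv2.COLOR_RGB2BGR)); print(n,viewer.camera_params(n))
    for t in ["relay","latch_knob","controller","square_relay"]:
        print(n,t,[(r['pixel'],round(r['confidence'],2)) for r in spot_in(n,t)])
E
```

```text
pics
{'time_s': 0.0, 'joints': array([-4.02301411, 29.90911281, -2.08164372, 91.67184277,  1.21398382,
       58.5031617 , -6.46064083]), 'qd': array([ 0.06113977,  0.02655057,  0.07446033, -0.02755544, -0.060769  ,
       -0.01638839,  0.05919539]), 'joint_efforts': array([-4.24098413e-03, -9.27110124e+01,  1.97758444e+00, -3.69928443e+01,
        1.76317629e-02,  8.19846697e-03, -6.58496788e-05]), 'eef_pos': array([ 6.24685502e-01, -1.97358043e-05,  2.30738262e-01]), 'ee_rot': array([[ 9.99999414e-01, -1.08182479e-03, -4.21789831e-05],
       [ 4.21104890e-05, -6.33361443e-05,  9.99999997e-01],
       [-1.08182746e-03, -9.99999413e-01, -6.32905510e-05]]), 'force': array([ 0.71485113, -0.2739123 ,  0.44120128]), 'moment': array([ 0.03789586, -0.02675684, -0.06336504]), 'finger_gap': 1.0019035570096626}
scene {'fovy': 42.39728079399621, 'cx': 265.4565379694837, 'cy': 192.1313923398935, 'R': array([[ 0.42249983,  0.90620241, -0.0170615 ],
       [ 0.62960676, -0.30697936, -0.71369391],
       [-0.65198866,  0.29079352, -0.70024989]]), 't': array([-0.21970398, -0.24800278,  1.83124625]
[... 707 characters left out ...]
09.3], 0.6)]
side controller [([138.0, 269.5], 0.58), ([246.5, 213.5], 0.55)]
side square_relay [([288.0, 159.7], 0.58)]
wrist {'fovy': 64.44892654918918, 'cx': 258.5807521808841, 'cy': 194.61384476842613, 'mount': array([[ 9.99999983e-01, -1.82873108e-04, -2.39062461e-05,
         1.56778887e-06],
       [-2.58987648e-05, -2.67580520e-01,  9.63535503e-01,
        -1.42560822e-01],
       [-1.82601578e-04, -9.63535486e-01, -2.67580520e-01,
         6.74034476e-02],
       [ 0.00000000e+00,  0.00000000e+00,  0.00000000e+00,
         1.00000000e+00]])}
wrist relay [([76.9, 377.1], 0.94), ([163.2, 115.7], 0.47)]
wrist latch_knob [([133.1, 115.3], 0.56)]
wrist controller []
wrist square_relay []
```

View pics/scene0.png

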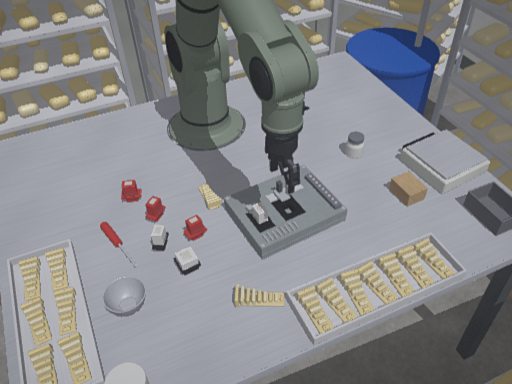

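View pics/side0.png

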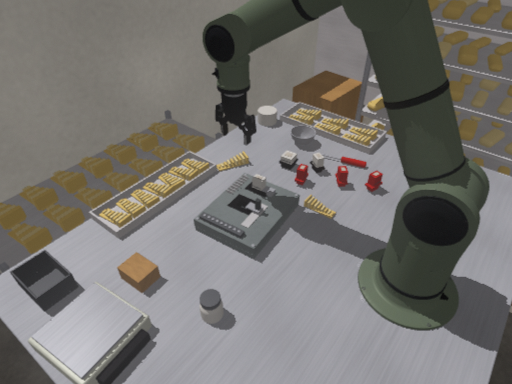

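View pics/wrist0.png

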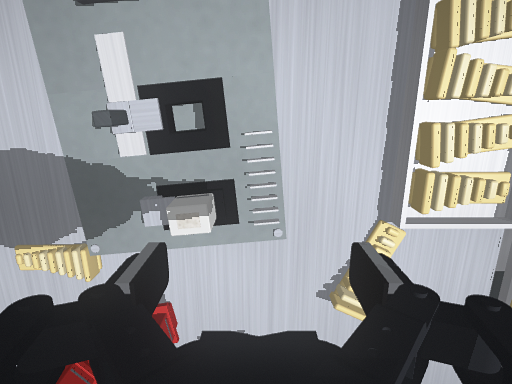

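```bash
cat > h.py <<'E'
from rig import robot, viewer, spot_in, masks_of
import cv2, numpy as np
def cam(n,s=None):
    p=viewer.camera_params(n); f=192/np.tan(np.radians(p['fovy'])/2)
    K=np.array([[f,0,p['cx']],[0,f,p['cy']],[0,0,1]])
    if 'R' in p: return K,p['R'],p['t']
    s=s or robot.sense()
    T=np.eye(4);T[:3,:3]=s['ee_rot'];T[:3,3]=s['eef_pos']
    W=np.linalg.inv(T@p['mount']); return K,W[:3,:3],W[:3,3]
def ray(c,px,z):
    K,R,t=c; px=np.atleast_2d(np.array(px,float))
    d=np.c_[px,np.ones(len(px))]@np.linalg.inv(K).T@R; o=-R.T@t
    return o+d*((z-o[2])/d[:,2])[:,None]
def proj(c,X):
    K,R,t=c; Y=(np.atleast_2d(X)@R.T+t)@K.T; return Y[:,:2]/Y[:,2:]
def save(n,name,crop=None,k=1,pts=None):
    s=robot.sense(); c=cam(n,s); im=viewer.get_image(n)[:,:,::-1].copy(); show(im,name,crop,k,pts); return c,im
def show(im,name,crop=None,k=1,pts=None):
    x0,y0,x1,y1=crop or (0,0,512,384)
    o=cv2.resize(im[y0:y1,x0:x1],None,fx=k,fy=k,interpolation=cv2.INTER_CUBIC)
    if pts is not None:
        for p in pts: cv2.circle(o,(int((p[0]-x0+.5)*k),int((p[1]-y0+.5)*k)),2,(0,0,255),-1)
    cv2.imwrite('pics/'+name,o)
E
python3 - <<'E'
from h import *
im=cv2.imread('pics/scene0.png'); show(im,'s0a.png',(90,170,350,310),3)
w=cam('wrist')
im=cv2.imread('pics/wrist0.png'); show(im,'w0a.png',(60,0,300,260),2)
# network masks from side (relay)
sc=cam('scene'); sd=cam('side')
print(ray(sc,[158.4,236],0.045), ray(sd,[320,162],0.045), ray(sc,[186,260],.035),ray(sd,[288,158],.035))
# socket corners & controller
for nm,px,z in [('hole',[[172,104],[203,103],[206,129],[174,131]],.05),('ctrl corners',[[95,249],[278,233]],.05)]:
    print(nm,ray(w,px,z).round(4))
E
```

```text
[[ 0.48679528 -0.31552265  0.045     ]] [[ 0.47117471 -0.31481192  0.045     ]] [[ 0.59340987 -0.27108057  0.035     ]] [[ 0.59166988 -0.27286934  0.035     ]]
hole [[0.5368 0.0733 0.05  ]
 [0.5684 0.0743 0.05  ]
 [0.5703 0.0484 0.05  ]
 [0.5368 0.0463 0.05  ]]
ctrl corners [[ 0.4351 -0.088   0.05  ]
 [ 0.6472 -0.0681  0.05  ]]
```

View pics/s0a.png

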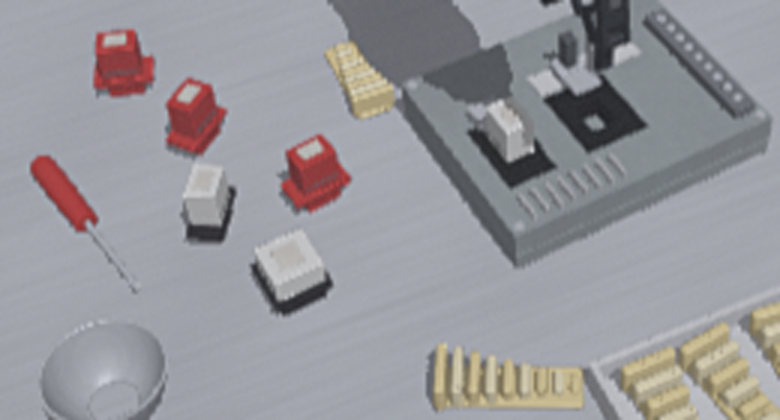

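View pics/w0a.png

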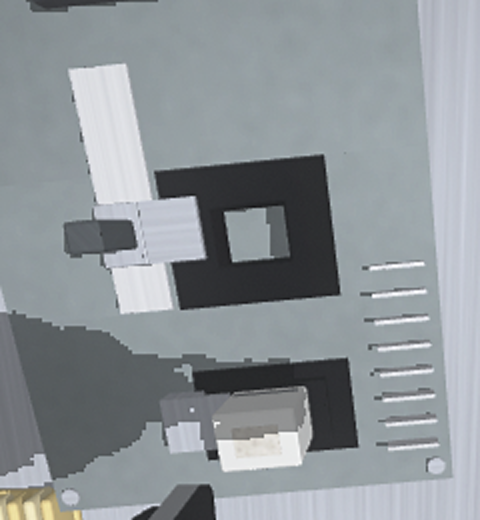

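Request:
arm_command(
  slide=[
    [-115,0,60],
    [-115,0,60],
    [-115,0,60],
    [-115,0,60],
    [-115,0,60],
    [-115,0,60],
    [-115,0,60],
    [-115,0,60],
    [-115,0,60],
    [-115,0,60],
  ],
  angular=[
    [0,7,0],
    [0,14,0],
    [0,21,0],
    [0,28,0],
    [0,35,0],
    [0,42,0],
    [0,49,0],
    [0,56,0],
    [0,63,0],
    [0,70,0],
  ],
  hand=[1,1,1,1,1,1,1,1,1,1],
)

```text
time_s: 1.58
eef_pos: [0.51, 0.06, 0.2314]
ee_rot: [[0.336, 0.0, 0.942], [-0.942, 0.0, 0.336], [-0.0, -1.0, 0.0]]
force: [-0.2, 0.1, 0.1]
finger_gap: 1.0
```

Request:
arm_command(
  slide=[
    [0,0,0],
    [0,0,0],
    [0,0,0],
    [0,0,0],
  ],
  angular=[
    [0,7,0],
    [0,14.6,0],
    [0,14.6,0],
    [0,14.6,0],
  ],
  hand=[1,1,1,1],
)

```text
time_s: 1.92
eef_pos: [0.51, 0.0603, 0.2315]
ee_rot: [[0.091, 0.0, 0.996], [-0.996, 0.0, 0.091], [0.0, -1.0, 0.0]]
force: [-1.1, -0.0, 0.3]
finger_gap: 1.002
```

Run:
```python
from h import *
s=robot.sense(); print(s['time_s'],s['eef_pos'],s['ee_rot'].round(3).tolist(),s['joints'])
c,im=save('wrist','w1.png',k=1.5)
cv2.imwrite('pics/w1raw.png',im)
save('scene','s1.png',(90,170,350,310),3)
for t in ['latch_knob','latch_tab','relay']:
    print(t,[(r['pixel'],round(r['confidence'],2)) for r in spot_in('wrist',t)])
```

```text
1.9167 [0.51003201 0.06026531 0.23148498] [[0.091, 0.0, 0.996], [-0.996, 0.0, 0.091], [0.0, -1.0, 0.0]] [-25.37944273  20.30892063  15.5008321  108.9514595   -6.7937834
  51.5959061  -91.32238364]
latch_knob [([258.9, 188.4], 0.73)]
latch_tab [([255.1, 186.2], 0.63), ([3.8, 246.5], 0.43)]
relay [([488.0, 210.9], 0.71), ([504.4, 293.6], 0.64)]
```

View pics/w1.png

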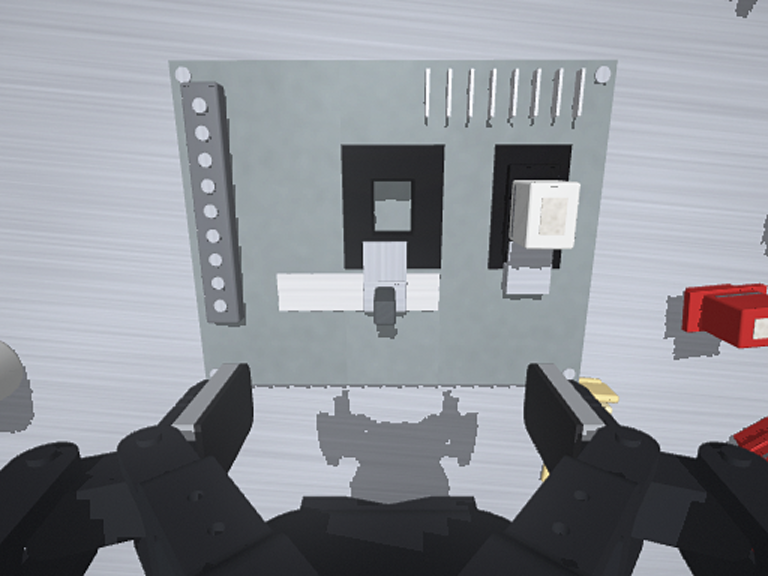

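View pics/s1.png

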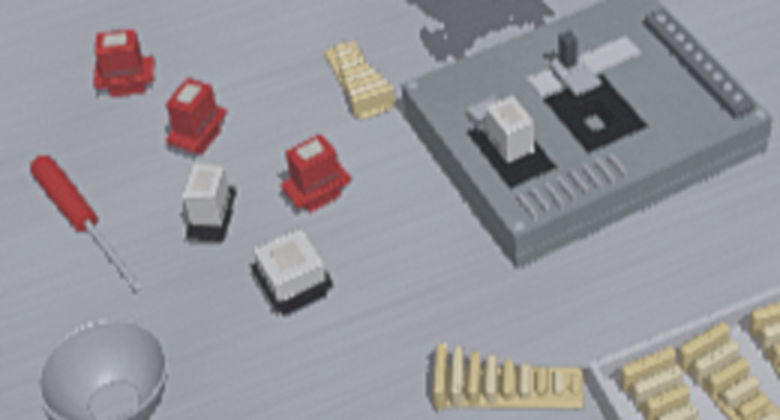

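```bash
cat > fit.py <<'E'
from h import *
from scipy.optimize import least_squares
def T(p,P):
    P=np.atleast_2d(P).astype(float)/1000; c,s=np.cos(p[2]),np.sin(p[2])
    return np.c_[p[0]+c*P[:,0]-s*P[:,1],p[1]+s*P[:,0]+c*P[:,1],P[:,2]]
def fit(c,P,px,p0):
    r=least_squares(lambda p:(proj(c,T(p,P))-px).ravel(),p0); return r.x,r.fun.reshape(-1,2).round(1)
E
python3 - <<'E'
from fit import *
c=cam('wrist')
P=[[115,145,50],[115,-145,50],[-115,-145,50],[-115,145,50]]
px=np.array([[168,61],[617,61],[577,386],[207,386]])/1.5-.17
p,r=fit(c,P,px,[.55,.06,.09]); print(p,np.degrees(p[2]),r.tolist())
S=[20,0,50]
print('sock',T(p,S))
hole=T(p,[[20+a,b,50] for a in(-19,19) for b in (-14,14)])
im=cv2.imread('pics/w1raw.png')
print((proj(c,hole)*1.5).round(1).tolist())
hp=np.array([[372,181],[411,181],[411,232],[372,232]])/1.5-.17
print(ray(c,hp,.05))
k=[]
for tr in (35,40,45,50):
  k=T(p,[[-40,50-tr,102]]); print(tr,(proj(c,k)*1.5).round(1),T(p,[-40,50-tr,91]))
E
```

```text
[0.52754328 0.0583356  0.09028759] 5.173098089426197 [[-0.0, 0.4], [0.1, 0.3], [0.5, -0.4], [-0.6, -0.4]]
sock [[0.54746181 0.0601389  0.05      ]]
[[411.6, 237.1], [372.3, 237.1], [412.3, 182.3], [371.7, 182.3]]
[[0.56613848 0.0758713  0.05      ]
 [0.56855435 0.04909301 0.05      ]
 [0.53353683 0.04546091 0.05      ]
 [0.53104752 0.07303968 0.05      ]]
35 [[368.5 314.8]] [[0.48635373 0.06966791 0.091     ]]
40 [[376.5 314.8]] [[0.48680455 0.06468827 0.091     ]]
45 [[384.5 314.8]] [[0.48725538 0.05970864 0.091     ]]
50 [[392.5 314.8]] [[0.4877062  0.05472901 0.091     ]]
```

Run:
```python
from fit import *
c=cam('wrist'); p=[.52754,.05834,.0903]
im=cv2.imread('pics/w1raw.png')
P=[[20+a,b,50] for a in(-19,19) for b in (-14,14)]+[[-40+a,5+b,102] for a in(-8,8) for b in (-7,7)]
show(im,'w1z.png',(220,90,400,230),4,proj(c,T(p,P)))
```

```text
(no output)
```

View pics/w1z.png

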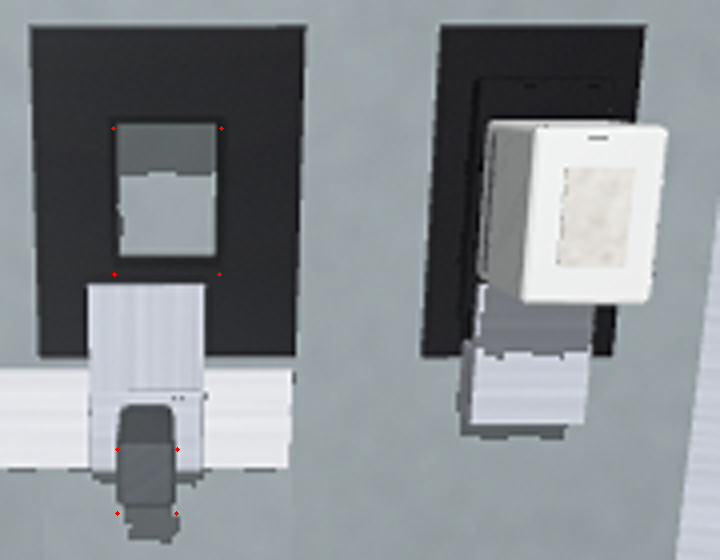

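Request:
arm_command(
  slide=[
    [-1.4,30,-21.5],
    [-1.4,60,-21.5],
    [-1.4,90,-21.5],
    [-1.4,120,-21.5],
    [-1.4,140,-21.5],
    [-1.4,155,-21.5],
    [-1.4,159,-21.5],
    [-1.4,159,-21.5],
  ],
  angular=[
    [0,0,0],
    [0,0,0],
    [0,0,0],
    [0,0,0],
    [0,0,0],
    [0,0,0],
    [0,0,0],
    [0,0,0],
  ],
  hand=[1,1,1,1,1,1,1,1],
)

```text
time_s: 2.83
eef_pos: [0.4881, 0.0592, 0.0718]
ee_rot: [[0.091, -0.001, 0.996], [-0.996, -0.0, 0.091], [0.0, -1.0, -0.001]]
force: [-0.7, -0.5, 1.0]
finger_gap: 1.0
```

Request:
arm_command(
  slide=[
    [0,0,0],
    [0,0,0],
    [0,0,0],
    [0,0,0],
    [0,0,0],
    [0,0,0],
    [0,0,0],
    [0,0,0],
    [0,0,0],
    [0,0,0],
  ],
  angular=[
    [0,0,0],
    [0,0,0],
    [0,0,0],
    [0,0,0],
    [0,0,0],
    [0,0,0],
    [0,0,0],
    [0,0,0],
    [0,0,0],
    [0,0,0],
  ],
  hand=[0,0,0,0,0,0,0,0,0,0],
  squeeze=25,
)

```text
time_s: 3.67
eef_pos: [0.4883, 0.0593, 0.0722]
ee_rot: [[0.091, -0.001, 0.996], [-0.996, 0.0, 0.091], [-0.0, -1.0, -0.001]]
force: [-1.2, 0.2, 7.5]
finger_gap: 0.161
```

Run:
```python
from h import *
s=robot.sense(); print(s['finger_gap'],s['force'],s['eef_pos'])
save('wrist','w2.png',k=1.2)
save('side','d2.png',(170,120,350,260),4)
```

```text
0.1609745935552988 [-1.16524859  0.17276153  7.49971755] [0.48831075 0.0593153  0.07216006]
```

View pics/w2.png

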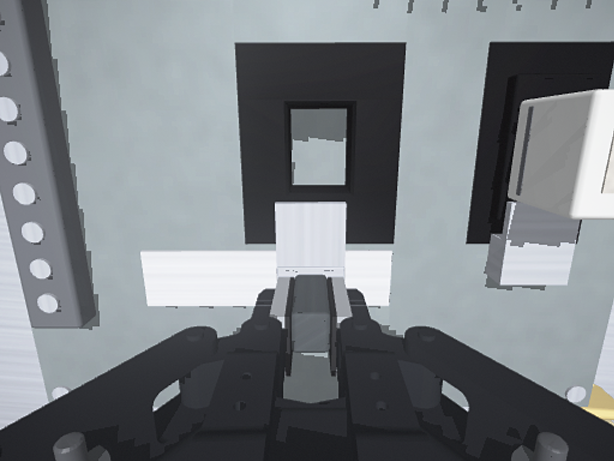

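View pics/d2.png

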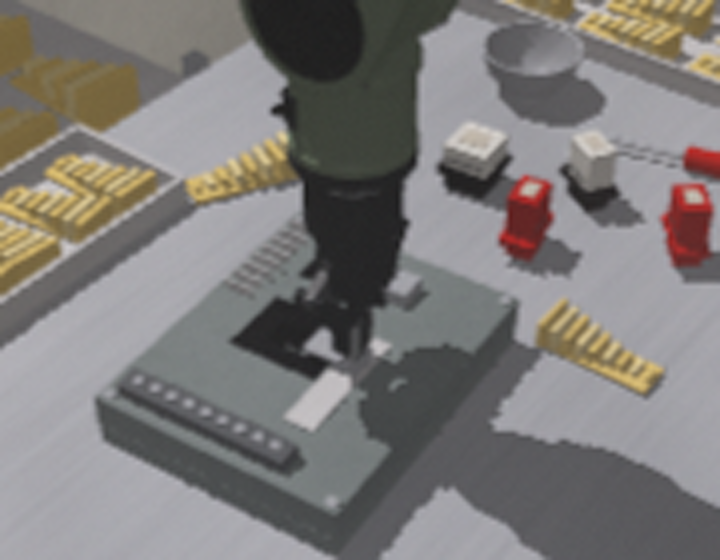

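Request:
arm_command(
  slide=[
    [-6,0,0],
    [-12,0,0],
    [-18,0,0],
    [-24,0,0],
    [-30,0,0],
    [-36,0,0],
    [-40,0,0],
    [-43,0,0],
    [-45,0,0],
    [-45,0,0],
  ],
  angular=[
    [0,0,0],
    [0,0,0],
    [0,0,0],
    [0,0,0],
    [0,0,0],
    [0,0,0],
    [0,0,0],
    [0,0,0],
    [0,0,0],
    [0,0,0],
  ],
  hand=[0,0,0,0,0,0,0,0,0,0],
)

```text
time_s: 4.6
eef_pos: [0.4841, 0.1047, 0.0722]
ee_rot: [[0.091, -0.001, 0.996], [-0.996, 0.0, 0.091], [-0.0, -1.0, -0.001]]
force: [-2.0, 2.2, 3.9]
finger_gap: 0.16
```

Request:
arm_command(
  slide=[
    [-1,0,0],
    [-2,0,0],
    [-2,0,0],
  ],
  angular=[
    [0,0,0],
    [0,0,0],
    [0,0,0],
  ],
  hand=[0,0,0],
)

```text
time_s: 4.85
eef_pos: [0.4841, 0.1052, 0.0722]
ee_rot: [[0.09, -0.001, 0.996], [-0.996, -0.001, 0.09], [0.001, -1.0, -0.001]]
force: [0.3, -10.2, 4.0]
finger_gap: 0.157
```

Request:
arm_command(
  slide=[
    [0,0,0],
    [0,0,0],
    [0,0,0],
    [0,-30,0],
    [0,-70,0],
    [0,-110,0],
    [0,-150,0],
    [40,-180,-5],
    [80,-180,-10],
    [120,-180,-15],
  ],
  angular=[
    [0,0,0],
    [0,0,0],
    [0,0,0],
    [0,0,0],
    [0,0,0],
    [0,0,0],
    [0,0,0],
    [0,0,0],
    [0,0,0],
    [0,0,0],
  ],
  hand=[0.4,0.4,0.4,0.4,0.6,1,1,1,1,1],
)

```text
time_s: 5.68
eef_pos: [0.4808, -0.0116, 0.2543]
ee_rot: [[0.092, 0.003, 0.996], [-0.996, 0.0, 0.092], [0.0, -1.0, 0.003]]
force: [1.1, -0.2, -0.2]
finger_gap: 1.002
```

Request:
arm_command(
  slide=[
    [40,0,-8],
    [80,0,-16],
    [120,0,-24],
    [160,0,-32],
    [200,0,-38],
    [240,0,-44],
    [280,0,-48],
    [296,0,-48],
    [296,0,-48],
    [296,0,-48],
  ],
  angular=[
    [0,0,0],
    [0,0,0],
    [0,0,0],
    [0,0,0],
    [0,0,0],
    [0,0,0],
    [0,0,0],
    [0,0,0],
    [0,0,0],
    [0,0,0],
  ],
  hand=[1,1,1,1,1,1,1,1,1,1],
)

```text
time_s: 6.52
eef_pos: [0.4601, -0.3113, 0.2538]
ee_rot: [[0.091, 0.002, 0.996], [-0.996, 0.0, 0.091], [-0.0, -1.0, 0.003]]
force: [0.4, 1.0, 0.4]
finger_gap: 0.996
```

Run:
```python
from h import *
s=robot.sense(); print(s['finger_gap'],s['force'],s['eef_pos'],s['joints'])
c,im=save('wrist','w3.png',k=1.5); cv2.imwrite('pics/w3raw.png',im)
save('scene','s3.png',(90,150,350,290),3)
```

```text
0.9957251292785999 [0.43812701 0.96159473 0.38054652] [ 0.46012049 -0.31131137  0.25382109] [  9.44735516  23.81249152  25.36148139 101.92815537 -12.03739914
  56.80533978 -45.25350711]
```

View pics/w3.png

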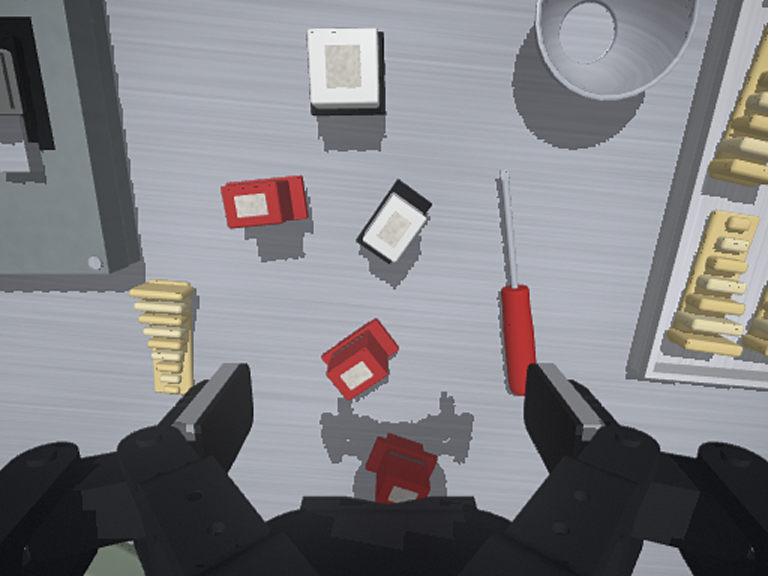

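View pics/s3.png

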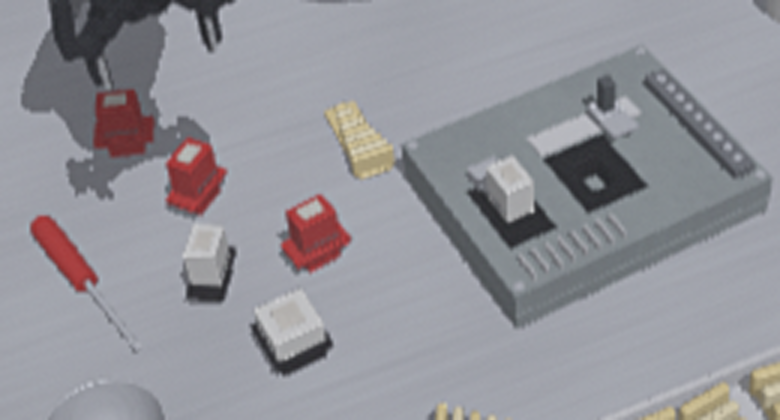

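Run:
```python
from h import *
im=cv2.imread('pics/w3raw.png'); show(im,'w3z.png',(225,110,300,185),8)
```

```text
(no output)
```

View pics/w3z.png

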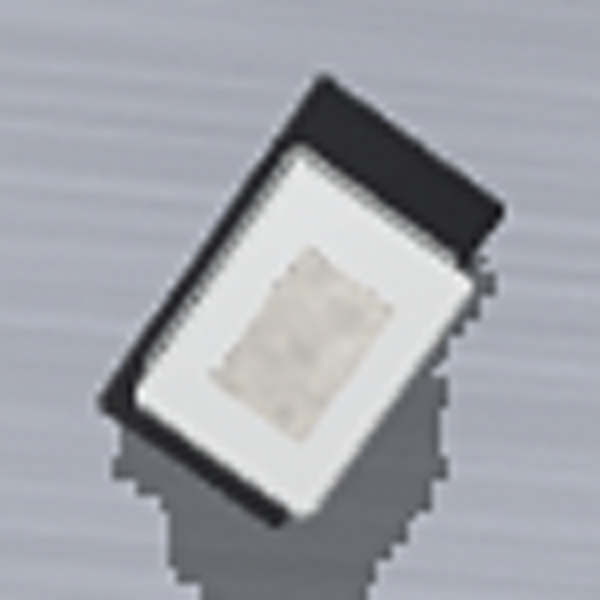

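Run:
```python
from fit import *
c=cam('wrist')
tp=np.array([[300,145],[478,282],[306,522],[134,396]]); fl=np.array([[323,73],[505,210],[100,404]])
px=np.r_[tp,fl]/8+[225,110]-.5
print(ray(c,px[:4],.07).round(4),ray(c,px[:4],.07).mean(0))
P=[[20,15,70],[20,-15,70],[-20,-15,70],[-20,15,70],[30,17,28],[30,-17,28],[-30,17,28]]
p,r=fit(c,P,px,[.5,-.32,-.5]); print(p,np.degrees(p[2]),r.tolist())
s=robot.sense();R=s['ee_rot']
def tool(w): return (R.T@(np.array(w)-s['eef_pos'])*1000).round(1)
# desired tool x along relay -y or +y
ax=np.degrees(np.arctan2(R[1,2],R[0,2]))
print('tool z heading',ax,'relay x',np.degrees(p[2]),'tool vec',tool([p[0],p[1],.034]))
# scene cross check
sc=cam('scene'); print(proj(sc,T(p,[0,0,70])),proj(cam('side'),T(p,[0,0,70])))
```

```text
[[ 0.5112 -0.3088  0.07  ]
 [ 0.4956 -0.3341  0.07  ]
 [ 0.4611 -0.3145  0.07  ]
 [ 0.4762 -0.2897  0.07  ]] [ 0.48601621 -0.31176096  0.07      ]
[ 0.48568056 -0.31174852 -0.51955081] -29.768068721750584 [[-0.2, 0.6], [0.6, 0.1], [0.3, 0.2], [-0.9, 0.3], [0.1, -0.4], [0.6, -0.6], [-0.6, -0.3]]
tool z heading 5.357221956286985 relay x -29.768068721750584 tool vec [  4.5 220.1  24.1]
[[158.08721222 229.40634945]] [[317.01601998 155.70634427]]
```

Request:
arm_command(
  slide=[
    [1,10,6],
    [2,40,12],
    [3,70,18],
    [4.5,100,24],
    [4.5,130,24],
    [4.5,140,24],
    [4.5,140,24],
    [4.5,140,24],
  ],
  angular=[
    [0,7,0],
    [0,14,0],
    [0,21,0],
    [0,28,0],
    [0,35,0],
    [0,35,0],
    [0,35,0],
    [0,35,0],
  ],
  hand=[1,0.9,0.8,0.7,0.6,0.6,0.6,0.6],
)

```text
time_s: 7.28
eef_pos: [0.4856, -0.3115, 0.115]
ee_rot: [[-0.49, 0.003, 0.872], [-0.872, 0.001, -0.49], [-0.002, -1.0, 0.002]]
force: [0.8, -0.7, 0.2]
finger_gap: 0.605
```

Run:
```python
from fit import *
s=robot.sense(); print(s['finger_gap'],s['joints'])
c,im=save('wrist','w4.png',k=1.5,pts=None)
R=s['ee_rot']; print((R.T@(np.array([.4857,-.3117,.034])-s['eef_pos'])*1000).round(1), np.degrees(np.arctan2(R[1,2],R[0,2])))
print(proj(c,T([.4857,-.3117,-.5196],[[20,15,70],[20,-15,70],[-20,-15,70],[-20,15,70],[30,17,28],[30,-17,28],[-30,17,28]]))*1.5)
```

```text
0.6045842464299055 [  7.49608165  37.51452365  28.20807238 105.86025102 -25.27745537
  42.78764163 -69.74263333]
[ 0.3 81.  -0. ] -29.362303466407
[[352.71494068 282.0095492 ]
 [423.50828987 282.53036574]
 [421.03101275 369.28230036]
 [353.92267074 368.78138643]
 [354.85823703 242.53527057]
 [421.97627295 243.02576742]
 [356.21572899 352.5374518 ]]
```

View pics/w4.png

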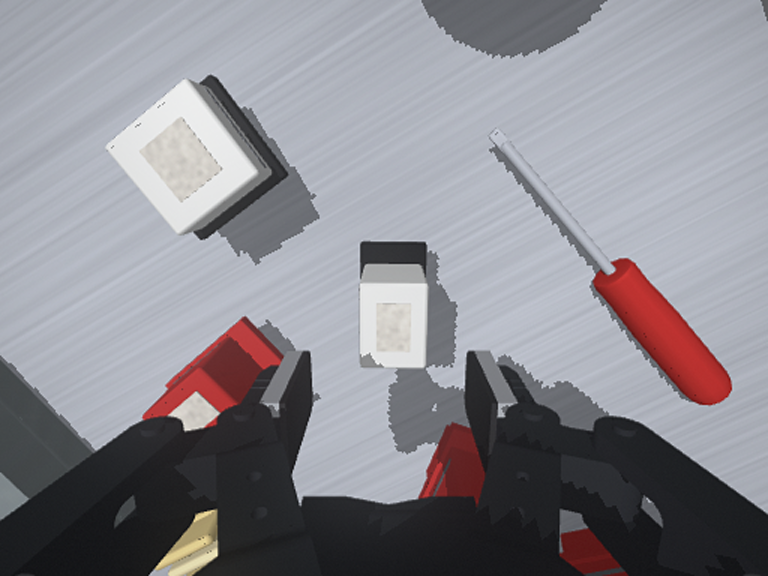

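Run:
```python
from fit import *
s=robot.sense();R=s['ee_rot'];c=cam('wrist')
# w3 pose camera: rebuild
s3=dict(eef_pos=np.array([0.46012049,-0.31131137,0.25382109]),ee_rot=np.array([[0.091,0.002,0.996],[-0.996,0,0.091],[0,-1,0.003]]))
c3=cam('wrist',s3)
P=ray(c3,np.array([[331,363],[362,341],[388,366],[350,399]])/1.5-.17,.07); F=ray(c3,np.array([[322,356],[376,319],[398,349]])/1.5-.17,.028)
print('red top',((P-s['eef_pos'])@R*1000).round(0)); print('red flange',((F-s['eef_pos'])@R*1000).round(0))
px=np.array([[361,283],[428,283],[426.5,367.5],[360,367.5]])/1.5-.17
Q=ray(c,px,.07); print(Q.round(4),((Q-s['eef_pos'])@R*1000).round(1), ((Q.mean(0)-s['eef_pos'])@R*1000).round(1))
fl=np.array([[361,242],[426.5,242]])/1.5-.17
print(((ray(c,fl,.028)-s['eef_pos'])@R*1000).round(1))
```

```text
red top [[  21.   45. -113.]
 [  31.   45.  -84.]
 [  59.   45.  -90.]
 [  50.   45. -131.]]
red flange [[  17.   87. -131.]
 [  37.   87.  -76.]
 [  68.   87.  -88.]]
[[ 0.5088 -0.3118  0.07  ]
 [ 0.4948 -0.3366  0.07  ]
 [ 0.4607 -0.3176  0.07  ]
 [ 0.4753 -0.2917  0.07  ]] [[-11.3  45.8  19.7]
 [ 17.3  45.8  19.7]
 [ 17.5  45.6 -19.4]
 [-12.3  45.7 -19.4]] [ 2.8 45.7  0.1]
[[-13.5  87.9  30.4]
 [ 19.8  87.8  30.4]]
```

Request:
arm_command(
  slide=[
    [2.8,20,0],
    [2.8,45,0],
    [2.8,65,0],
    [2.8,78,0],
    [2.8,81,0],
    [2.8,81,0],
    [2.8,81,0],
  ],
  angular=[
    [0,0,0],
    [0,0,0],
    [0,0,0],
    [0,0,0],
    [0,0,0],
    [0,0,0],
    [0,0,0],
  ],
  hand=[0.6,0.6,0.6,0.6,0.6,0.6,0.6],
)

```text
time_s: 7.92
eef_pos: [0.4855, -0.3148, 0.0361]
ee_rot: [[-0.491, 0.006, 0.871], [-0.871, -0.0, -0.491], [-0.003, -1.0, 0.005]]
force: [0.6, 0.4, 0.3]
finger_gap: 0.605
```

Request:
arm_command(
  slide=[
    [0,0,0],
    [0,0,0],
    [0,0,0],
    [0,0,0],
    [0,0,0],
    [0,0,0],
    [0,0,0],
    [0,0,0],
  ],
  angular=[
    [0,0,0],
    [0,0,0],
    [0,0,0],
    [0,0,0],
    [0,0,0],
    [0,0,0],
    [0,0,0],
    [0,0,0],
  ],
  hand=[0,0,0,0,0,0,0,0],
  squeeze=40,
)

```text
time_s: 8.58
eef_pos: [0.4863, -0.3153, 0.0375]
ee_rot: [[-0.491, 0.008, 0.871], [-0.871, -0.001, -0.491], [-0.003, -1.0, 0.008]]
force: [-0.5, 0.5, 12.2]
finger_gap: 0.343
```

Run:
```python
from h import *
s=robot.sense(); print(s['finger_gap'],s['force'],s['eef_pos'],s['ee_rot'].round(4))
save('wrist','w5.png',k=1.5)
```

```text
0.34278681043430065 [-0.51167684  0.5352712  12.15991665] [ 0.48631282 -0.31534166  0.03747088] [[-0.4906  0.0079  0.8713]
 [-0.8714 -0.0013 -0.4906]
 [-0.0028 -1.      0.0076]]
```

View pics/w5.png

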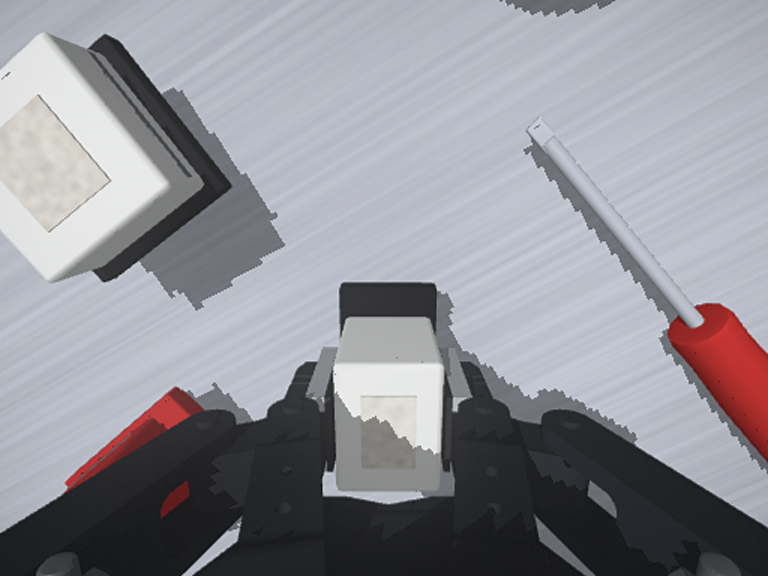

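Run:
```python
from fit import *
s=robot.sense();R=s['ee_rot'];c=cam('wrist')
px=np.array([[332,361],[444,361],[439,490.5],[336,490.5]])/1.5-.17
Q=ray(c,px,.07);q=((Q-s['eef_pos'])@R*1000).round(1); print(q,q.mean(0))
q=((ray(c,np.array([[340,283],[437,283]])/1.5-.17,.028)-s['eef_pos'])@R*1000).round(1); print(q)
```

```text
[[-14.4 -32.4  18.7]
 [ 14.9 -32.4  18.7]
 [ 14.7 -32.7 -21. ]
 [-14.5 -32.7 -21. ]] [  0.175 -32.55   -1.15 ]
[[-16.3   9.7  28.9]
 [ 17.1   9.6  28.9]]
```

Request:
arm_command(
  slide=[
    [0,-15,0],
    [0,-45,0],
    [0,-85,0],
    [0,-120,0],
    [0,-150,0],
    [-20,-155,-7],
    [-50,-155,-18],
    [-85,-155,-31],
    [-120,-155,-43],
    [-155,-155,-56],
  ],
  angular=[
    [0,0,0],
    [0,0,0],
    [0,0,0],
    [0,0,0],
    [0,-5,0],
    [0,-11,0],
    [0,-17,0],
    [0,-23,0],
    [0,-29,0],
    [0,-34.5,0],
  ],
  hand=[0,0,0,0,0,0,0,0,0,0],
)

```text
time_s: 9.47
eef_pos: [0.5125, -0.151, 0.1933]
ee_rot: [[0.094, 0.009, 0.996], [-0.996, -0.001, 0.094], [0.002, -1.0, 0.009]]
force: [1.9, -0.6, -1.4]
finger_gap: 0.346
```

```bash
cat > go.py <<'E'
from h import *
import sys
w=np.array([float(v) for v in sys.argv[1:4]]); s=robot.sense(); R=s['ee_rot']
print((R.T@(w-s['eef_pos'])*1000).round(1),'heading',np.degrees(np.arctan2(R[1,2],R[0,2])).round(2),'tool y',R[:,1].round(4),s['finger_gap'],s['joints'].round(0))
E
python3 go.py .5497 .0607 .19
```

```text
[-207.3    3.3   57. ] heading 5.41 tool y [ 0.0092 -0.0014 -1.    ] 0.3462360755525785 [ -7.  26.  23. 109. -14.  47. -61.]
```

Request:
arm_command(
  slide=[
    [-30,3,8],
    [-65,3,18],
    [-100,3,28],
    [-135,3,37],
    [-170,3,47],
    [-195,3,54],
    [-207,3,57],
    [-207,3,57],
    [-207,3,57],
    [-207,3,57],
  ],
  angular=[
    [0,0.2,0],
    [0,0.2,0],
    [0,0.2,0],
    [0,0.2,0],
    [0,0.2,0],
    [0,0.2,0],
    [0,0.2,0],
    [0,0.2,0],
    [0,0.2,0],
    [0,0.2,0],
  ],
  hand=[0,0,0,0,0,0,0,0,0,0],
)

```text
time_s: 10.3
eef_pos: [0.5496, 0.0589, 0.1906]
ee_rot: [[0.089, 0.009, 0.996], [-0.996, -0.002, 0.089], [0.003, -1.0, 0.009]]
force: [-0.0, -0.5, -1.4]
finger_gap: 0.346
```

```bash
python3 go.py .5497 .0607 .19;python3 - <<'E'
from h import *
c,im=save('wrist','w6.png',k=1.5);cv2.imwrite('pics/w6raw.png',im)
c,im=save('scene','s6.png',(220,120,360,225),5);cv2.imwrite('pics/s6raw.png',im)
c,im=save('side','d6.png',(170,120,320,240),5);cv2.imwrite('pics/d6raw.png',im)
E
```

```text
[-1.8  0.6  0.3] heading 5.13 tool y [ 0.0094 -0.002  -1.    ] 0.34622863213925065 [-29.  28.  22. 106. -13.  48. -85.]
```

View pics/w6.png

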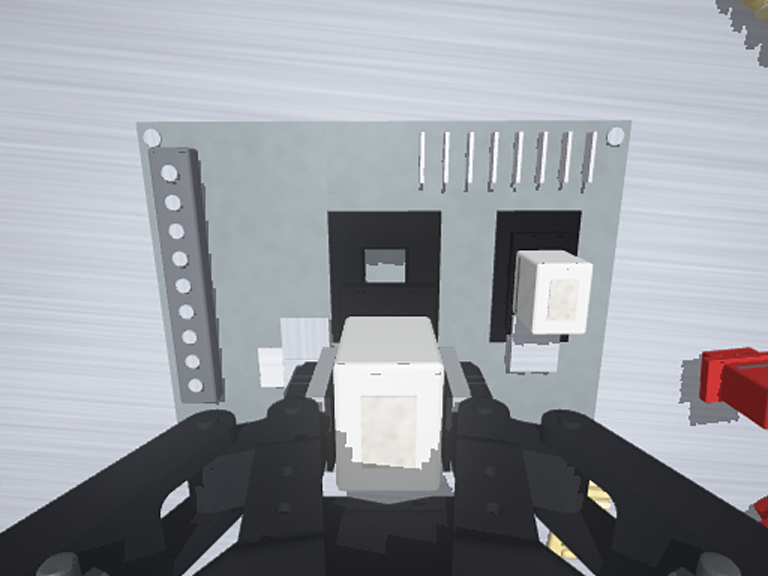

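View pics/s6.png

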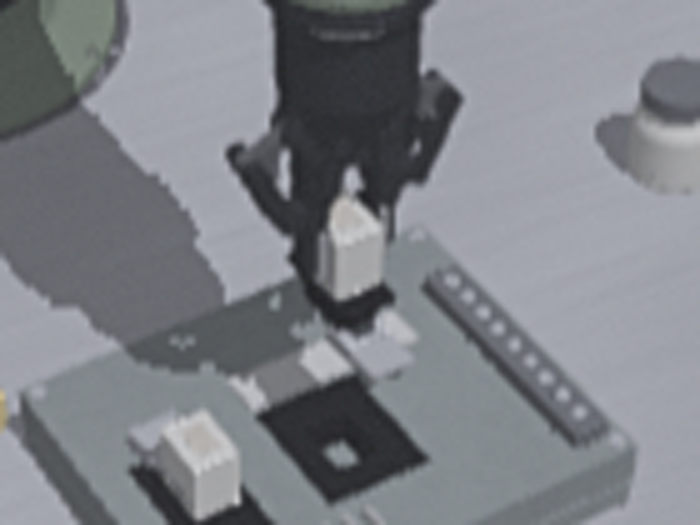

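View pics/d6.png

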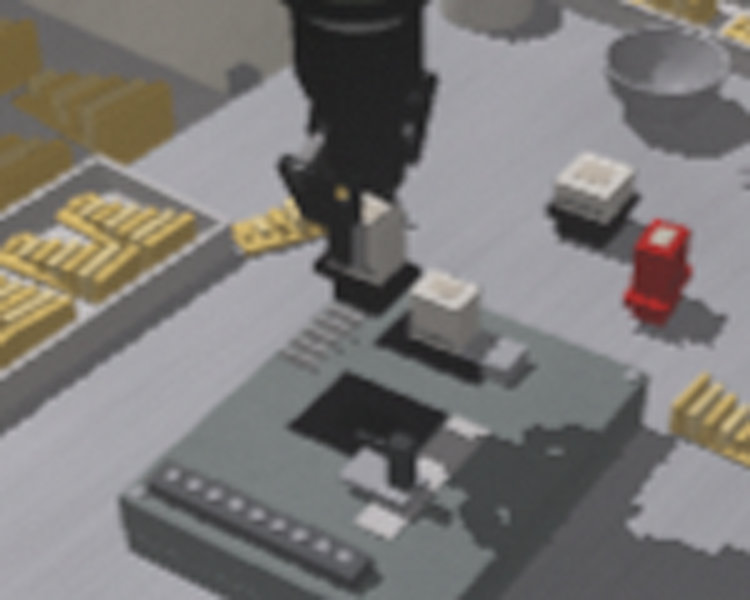

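Run:
```python
from h import *
im=cv2.imread('pics/w6raw.png'); show(im,'w6z.png',(210,130,310,220),7)
show(im,'w6y.png',(80,70,440,110),2)
```

```text
(no output)
```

View pics/w6z.png

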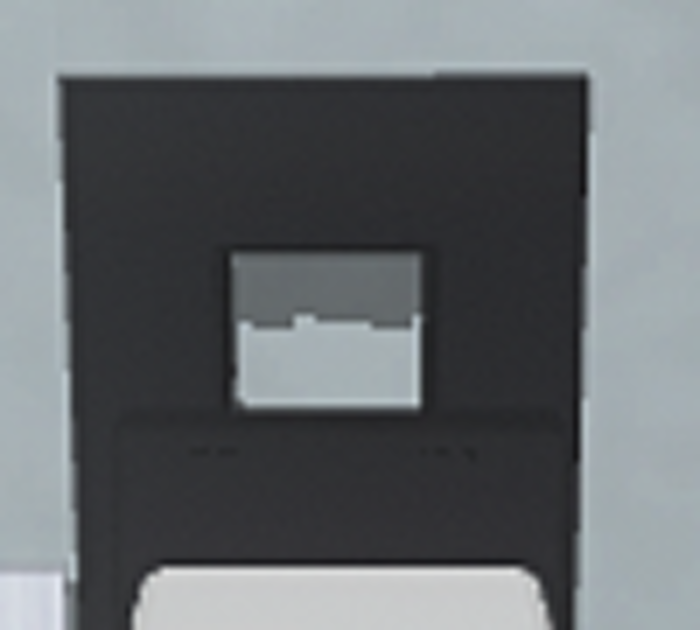

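View pics/w6y.png

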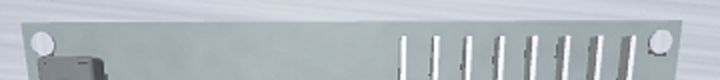

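Run:
```python
from fit import *
s=robot.sense();R=s['ee_rot'];c=cam('wrist',s)
th=.0903; E=np.array([[np.cos(th),np.sin(th)],[-np.sin(th),np.cos(th)]])
def xy(px,z): return (ray(c,np.array(px)-.1,z)[:,:2]@E.T*1000).round(1)
print('corners ctrl frame',xy([[91,81.5],[421,80]],.05),'-> x minus95')
print('hole far',xy([[241.5,165.7],[272,165.7]],.05),'-> minus 19')
print('block far',xy([[218.5,140.8],[294,140.6]],.05))
print('tcp',s['eef_pos'][:2]@E.T*1000)
```

```text
corners ctrl frame [[ 646.1  155.3]
 [ 647.  -133.8]] -> x minus95
hole far [[571.4  24.7]
 [571.3  -3.9]] -> minus 19
block far [[594.6  45.5]
 [594.6 -24. ]]
tcp [552.72777439   9.26669684]
```

Request:
arm_command(
  slide=[
    [-1.8,15,0.3],
    [-1.8,40,0.3],
    [-1.8,65,0.3],
    [-1.8,85,0.3],
    [-1.8,95,0.3],
    [-1.8,97,0.3],
    [-1.8,97,0.3],
    [-1.8,97,0.3],
  ],
  angular=[
    [0,0,0],
    [0,0,0],
    [0,0,0],
    [0,0,0],
    [0,0,0],
    [0,0,0],
    [0,0,0],
    [0,0,0],
  ],
  hand=[0,0,0,0,0,0,0,0],
)

```text
time_s: 11.12
eef_pos: [0.5513, 0.0605, 0.0945]
ee_rot: [[0.088, 0.011, 0.996], [-0.996, -0.001, 0.089], [0.002, -1.0, 0.01]]
force: [0.6, 0.4, -0.8]
finger_gap: 0.341
```

```bash
python3 go.py .5497 .0607 .0935;python3 - <<'E'
from fit import *
s=robot.sense();c,im=save('wrist','w7.png',(150,80,370,270),3.4);cv2.imwrite('pics/w7raw.png',im)
save('side','d7.png',(170,120,320,240),5)
E
```

```text
[-0.4  1.  -1.6] heading 5.08 tool y [ 0.0105 -0.0014 -0.9999] 0.34077690001647737 [-26.  36.  18. 110. -18.  37. -81.]
```

View pics/w7.png

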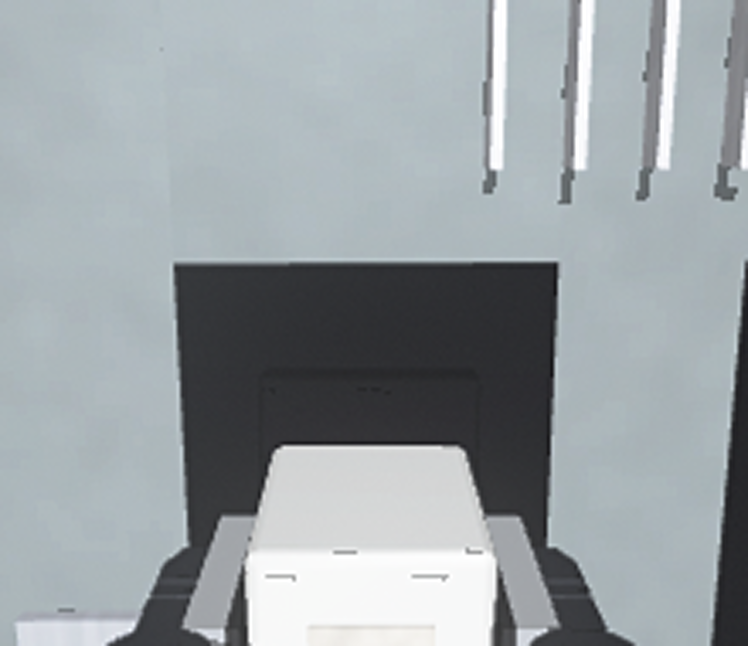

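View pics/d7.png

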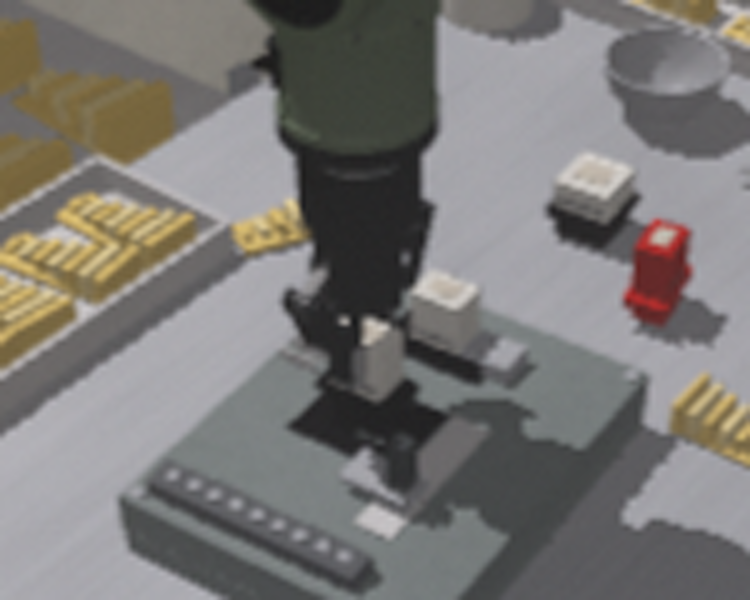

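Run:
```python
from fit import *
s=robot.sense();R=s['ee_rot'];c=cam('wrist',s)
th=.0903; E=np.array([[np.cos(th),np.sin(th)],[-np.sin(th),np.cos(th)]])
def xy(px,z): return (ray(c,np.array(px)/3.4+[150,80]-.35,z)[:,:2]@E.T*1000).round(1)
z0=s['eef_pos'][2]-.0375
print('block far',xy([[174,263],[558,262]],.05))
print('flange far',xy([[260,371],[478,371]],z0+.028), 'housing top far',xy([[246,552],[496,552]],z0+.07),'hous bottom',xy([[272,447],[466,447]],z0+.028))
print('tcp',s['eef_pos'][:2]@E.T*1000)
```

```text
block far [[594.9  46. ]
 [594.9 -23.8]]
flange far [[583.3  27.1]
 [583.2  -6. ]] housing top far [[572.1  24.8]
 [572.   -4. ]] hous bottom [[571.2  25.6]
 [571.1  -4.4]]
tcp [554.58917021  10.78936994]
```

Request:
arm_command(
  slide=[
    [-0.3,0,-1.2],
    [-0.3,3,-1.2],
    [-0.3,6,-1.2],
    [-0.3,8,-1.2],
    [-0.3,10,-1.2],
    [-0.3,12,-1.2],
    [-0.3,14,-1.2],
    [-0.3,14,-1.2],
  ],
  angular=[
    [0,0,0],
    [0,0,0],
    [0,0,0],
    [0,0,0],
    [0,0,0],
    [0,0,0],
    [0,0,0],
    [0,0,0],
  ],
  hand=[0,0,0,0,0,0,0,0],
)

```text
time_s: 11.88
eef_pos: [0.5501, 0.0609, 0.0802]
ee_rot: [[0.089, 0.01, 0.996], [-0.996, -0.001, 0.089], [0.002, -1.0, 0.01]]
force: [0.6, -0.2, -0.4]
finger_gap: 0.344
```

```bash
python3 go.py .5497 .0607 .0675
```

```text
[ 0.1 12.7 -0.5] heading 5.1 tool y [ 0.0105 -0.0013 -0.9999] 0.3437753877890346 [-25.  37.  18. 110. -18.  35. -81.]
```

Request:
arm_command(
  slide=[
    [0,3,0],
    [0,6,0],
    [0,8,0],
    [0,10,0],
    [0,12,0],
    [0,13,0],
    [0,14,0],
    [0,14,0],
  ],
  angular=[
    [0,0,0],
    [0,0,0],
    [0,0,0],
    [0,0,0],
    [0,0,0],
    [0,0,0],
    [0,0,0],
    [0,0,0],
  ],
  hand=[0,0,0,0,0,0,0,0],
)

```text
time_s: 12.55
eef_pos: [0.5504, 0.061, 0.0673]
ee_rot: [[0.089, 0.011, 0.996], [-0.996, -0.0, 0.089], [0.001, -1.0, 0.011]]
force: [-8.7, -0.1, 27.1]
finger_gap: 0.348
```

```bash
python3 go.py .5497 .0607 .0675
python3 - <<'E'
from h import *
save('wrist','w8.png',(150,80,370,270),3.4);save('scene','s8.png',(220,120,360,225),5)
E
```

```text
[ 0.3 -0.2 -0.7] heading 5.09 tool y [ 1.080e-02 -5.000e-04 -9.999e-01] 0.3481118567322414 [-25.  38.  17. 111. -19.  33. -80.]
```

View pics/w8.png

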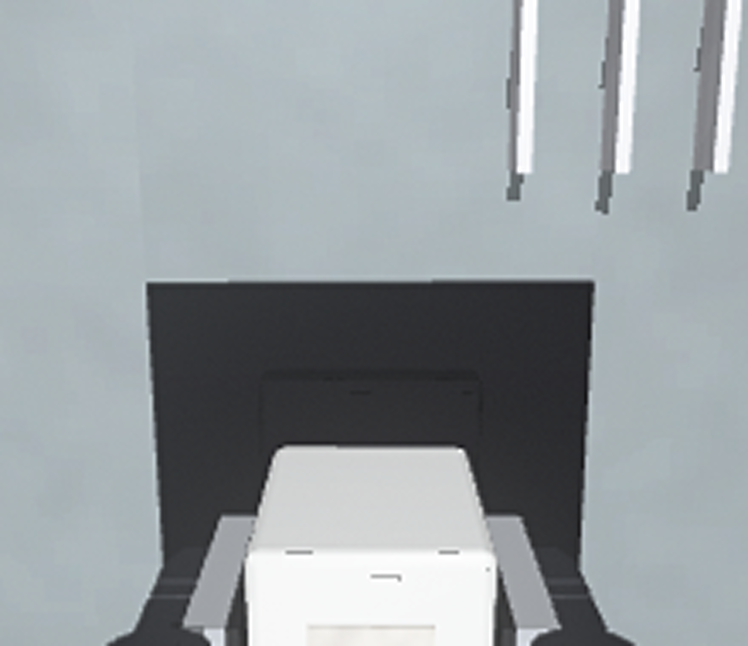

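View pics/s8.png

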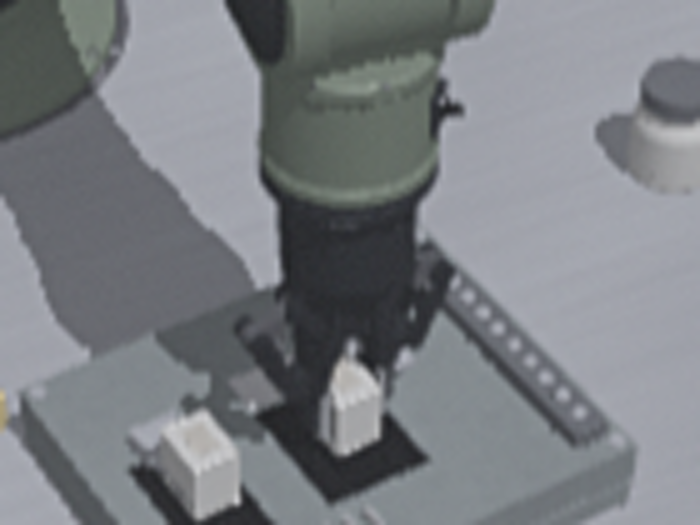

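Request:
arm_command(
  slide=[
    [0,0,0],
    [0,0,0],
    [0,0,0],
    [0,-10,0],
    [0,-40,0],
    [0,-75,0],
    [0,-110,0],
    [0,-140,-10],
    [0,-150,-20],
    [0,-150,-20],
  ],
  angular=[
    [0,0,0],
    [0,0,0],
    [0,0,0],
    [0,0,0],
    [0,0,0],
    [0,0,0],
    [0,0,0],
    [0,0,0],
    [0,0,0],
    [0,0,0],
  ],
  hand=[0.6,0.6,0.6,0.6,0.6,0.6,0.6,0.6,0.6,0.6],
)

```text
time_s: 13.48
eef_pos: [0.5286, 0.0592, 0.2202]
ee_rot: [[0.088, 0.014, 0.996], [-0.996, 0.001, 0.088], [0.0, -1.0, 0.014]]
force: [0.9, -0.1, -0.1]
finger_gap: 0.6
```

```bash
python3 go.py .5497 .0607 .0675
python3 - <<'E'
from h import *
c,im=save('wrist','w9.png',k=1.5);cv2.imwrite('pics/w9raw.png',im);save('scene','s9.png',(220,120,360,225),5)
E
```

```text
[  0.3 153.   18.9] heading 5.07 tool y [ 0.0144  0.0011 -0.9999] 0.6000016648221757 [-31.  23.  24. 108. -12.  50. -86.]
```

View pics/w9.png

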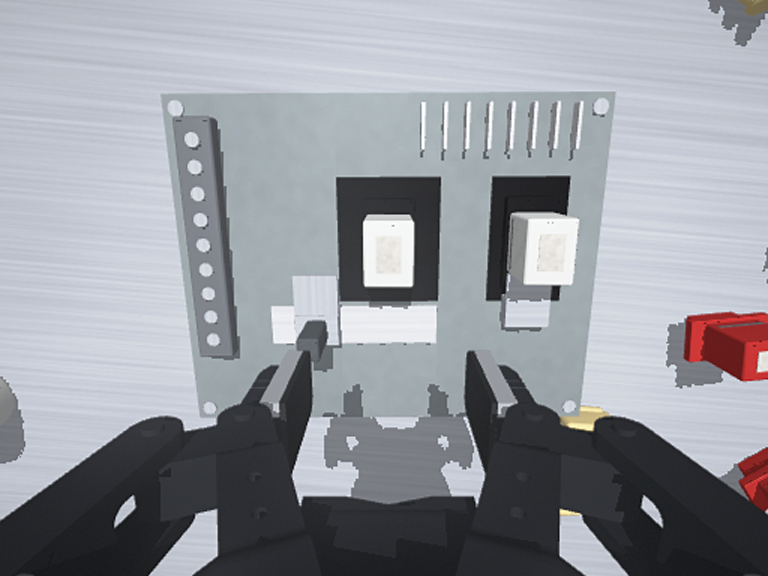

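View pics/s9.png

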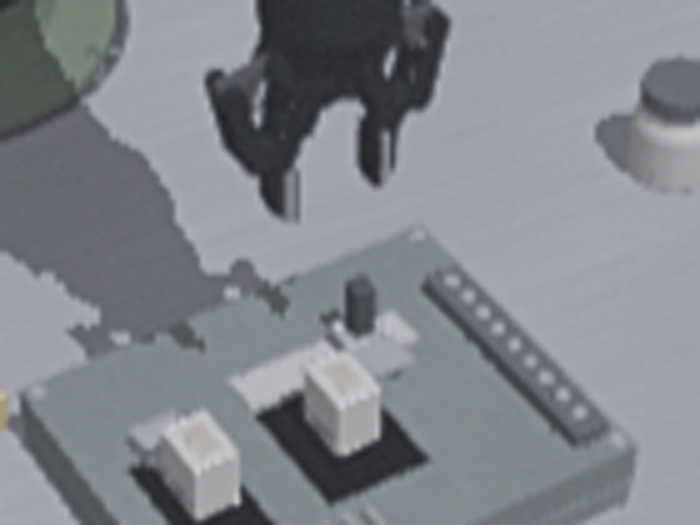

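```bash
python3 go.py .4841 .1050 .072
python3 - <<'E'
from fit import *
c=cam('wrist'); p=[.5278,.0585,.0895]
sx=T(p,[20,0,0])[0]
print((proj(c,T(p,[[20+a,b,100] for a in(-20,20) for b in (-15,15)]))*1.5).round(0).tolist())
E
```

```text
[-49.4 144.9 -42.2] heading 5.11 tool y [ 1.160e-02  1.000e-04 -9.999e-01] 0.5998034914261609 [-31.  24.  24. 108. -12.  50. -86.]
[[414.0, 289.0], [363.0, 289.0], [415.0, 220.0], [362.0, 220.0]]
```

Request:
arm_command(
  slide=[
    [-25,10,-21],
    [-49.4,40,-42],
    [-49.4,75,-42],
    [-49.4,105,-42],
    [-49.4,130,-42],
    [-49.4,142,-42],
    [-49.4,145,-42],
    [-49.4,145,-42],
    [-49.4,145,-42],
  ],
  angular=[
    [-0.3,0,0],
    [-0.6,0,0],
    [-0.6,0,0],
    [-0.6,0,0],
    [-0.6,0,0],
    [-0.6,0,0],
    [-0.6,0,0],
    [-0.6,0,0],
    [-0.6,0,0],
  ],
  hand=[0.6,0.6,0.6,0.6,0.6,0.6,0.6,0.6,0.6],
)

```text
time_s: 14.33
eef_pos: [0.4846, 0.1049, 0.072]
ee_rot: [[0.089, 0.001, 0.996], [-0.996, -0.001, 0.089], [0.001, -1.0, 0.001]]
force: [-0.1, -0.2, 0.2]
finger_gap: 0.597
```

Request:
arm_command(
  slide=[
    [0,0,0],
    [0,0,0],
    [0,0,0],
    [0,0,0],
    [0,0,0],
    [0,0,0],
    [0,0,0],
  ],
  angular=[
    [0,0,0],
    [0,0,0],
    [0,0,0],
    [0,0,0],
    [0,0,0],
    [0,0,0],
    [0,0,0],
  ],
  hand=[0,0,0,0,0,0,0],
  squeeze=25,
)

```text
time_s: 14.92
eef_pos: [0.485, 0.1051, 0.0727]
ee_rot: [[0.089, 0.002, 0.996], [-0.996, -0.001, 0.089], [0.001, -1.0, 0.002]]
force: [-0.3, -0.6, 7.8]
finger_gap: 0.157
```

Gripped the knob (13.3 mm). Slide it 50 mm across.

Request:
arm_command(
  slide=[
    [6,0,0],
    [12,0,0],
    [18,0,0],
    [24,0,0],
    [30,0,0],
    [36,0,0],
    [41,0,0],
    [45,0,0],
    [48,0,0],
    [50,0,0],
  ],
  angular=[
    [0,0,0],
    [0,0,0],
    [0,0,0],
    [0,0,0],
    [0,0,0],
    [0,0,0],
    [0,0,0],
    [0,0,0],
    [0,0,0],
    [0,0,0],
  ],
  hand=[0,0,0,0,0,0,0,0,0,0],
)

```text
time_s: 15.75
eef_pos: [0.4895, 0.0549, 0.0728]
ee_rot: [[0.089, 0.002, 0.996], [-0.996, -0.0, 0.089], [0.001, -1.0, 0.002]]
force: [1.7, 11.8, -2.1]
finger_gap: 0.159
```

Request:
arm_command(
  slide=[
    [1,0,0],
    [2,0,0],
    [2,0,0],
  ],
  angular=[
    [0,0,0],
    [0,0,0],
    [0,0,0],
  ],
  hand=[0,0,0],
)

```text
time_s: 16.0
eef_pos: [0.4896, 0.0549, 0.0728]
ee_rot: [[0.09, 0.002, 0.996], [-0.996, 0.002, 0.09], [-0.002, -1.0, 0.002]]
force: [0.1, 13.7, -3.0]
finger_gap: 0.154
```

End stop reached after 50 mm. Release and retreat.

Request:
arm_command(
  slide=[
    [0,0,0],
    [0,0,0],
    [0,0,0],
    [0,-15,0],
    [0,-45,0],
    [0,-80,0],
    [0,-115,0],
    [0,-150,0],
    [0,-160,0],
    [0,-160,0],
  ],
  angular=[
    [0,0,0],
    [0,0,0],
    [0,0,0],
    [0,0,0],
    [0,0,0],
    [0,0,0],
    [0,0,0],
    [0,0,0],
    [0,0,0],
    [0,0,0],
  ],
  hand=[0.5,0.5,0.5,0.5,0.5,0.5,0.5,0.5,0.5,0.5],
)

```text
time_s: 16.83
eef_pos: [0.4904, 0.0546, 0.2355]
ee_rot: [[0.09, 0.006, 0.996], [-0.996, 0.003, 0.09], [-0.003, -1.0, 0.007]]
force: [-0.5, 0.6, -0.7]
finger_gap: 0.498
```

Run:
```python
from fit import *
c,im=save('wrist','w10.png',k=1.5);save('scene','s10.png',(90,130,350,270),3)
p=[.5278,.0585,.0895]
print('seated top',(proj(c,T(p,[[20+a,b,100] for a in(-20,20) for b in (-15,15)]))*1.5).round(0).tolist())
print('knob@50',(proj(c,T(p,[[-40+a,b,102] for a in(-8,8) for b in (-7,7)]))*1.5).round(0).tolist())
print(robot.sense()['force'])
```

```text
seated top [[412.0, 218.0], [362.0, 218.0], [413.0, 149.0], [361.0, 149.0]]
knob@50 [[398.0, 296.0], [376.0, 296.0], [398.0, 271.0], [376.0, 271.0]]
[-0.5141628  -0.12132096 -0.59576482]
```

View pics/w10.png

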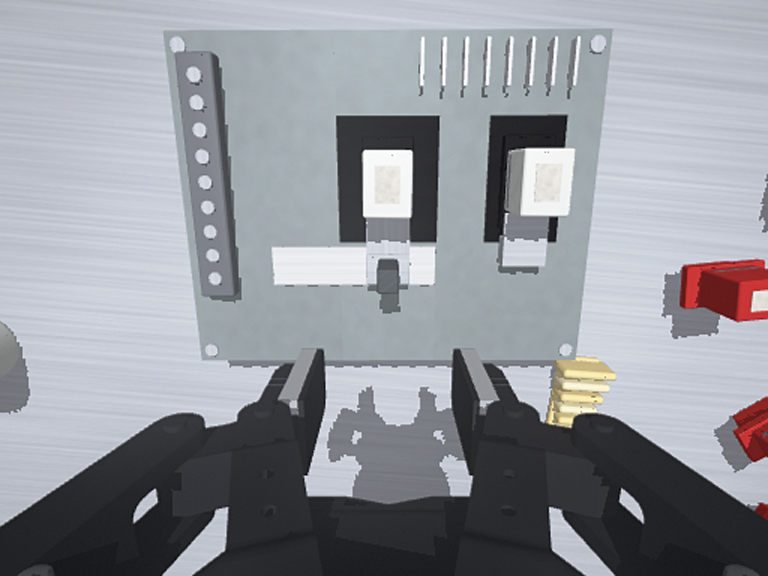

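View pics/s10.png

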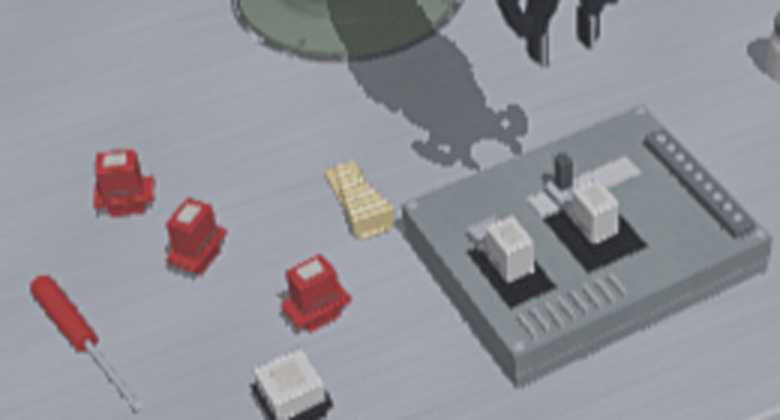

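The seated relay's top spans columns 362–413 and rows 149–217, as predicted. The knob is at (388, 278), which matches travel 50. The gripper is clear, and the bystanders in view look unmoved. Handing in.

```bash
python3 -c "
from rig import robot
print(robot.finish_job())"
```

```text
the job is handed in; nothing more can be done
None
```

The oblong relay is plugged into the empty socket, with the latch slid across its flange. I handed the job in at about 17 s of the 64 s allowed; `finish_job` gave no verdict.

- **Latch back:** I gripped the knob and slid it about 45 mm to its parked stop, which I felt as a rise in force. That stop also agreed with the camera on the socket's position to about 0.5 mm.
- **Relay in:** I gripped the relay across its 30 mm sides and lowered it in slowly. There was no contact force partway down, then about 27 N once the flange reached the socket. The tool height at that point was within about 0.2 mm of the expected seated height.
- **Latch across:** I slid the knob 50 mm until it met the end stop at about 13 N. I then let go and lifted clear.

**Last checks:** In the final wrist picture the relay's top is within about 1 pixel of the fully seated, centred prediction. The knob is where full travel puts it. The force on the tool is near zero, and the bystanders visible in the last pictures look unmoved.

**Measurements that disagreed:**
- Before the descent, estimates of the relay's and socket's positions along x differed by 1–2 mm, and I aimed between them. The fit took this up.
- My first estimate of the relay's position was also about 2–3 mm off sideways. I corrected it from a closer picture before gripping.

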